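Latch the gluing nest shut on a glued box

ROBOT

A 7-joint arm with a two-finger parallel gripper is mounted at the origin on the work surface; the furniture and walls round the work are solid. World frame = base frame: x ahead of the robot, y to its left, z up, the work surface at z = 0. Lengths are in m, angles in rad, forces in N, time in s.
With the tool pointing down it reaches from about 0.425 to 0.875 m from the base axis. Payload 9.9 kg.
Tool frame: the origin (TCP) lies at the very end of the fingers, on their centre line; the grasp point (between the pads) lies hold_point_z behind it (hold_point_z is the distance from the TCP to the grasp point, in m); z points along the fingers, y is the line along which they close (so a half turn about z gives the same grasp; the last joint's range is limited). The gripper opens to 85 mm and grips with 20 to 120 N. Pads are 22 mm wide; open, the fingers measure 114 mm over their backs; the gripper's body (76 mm by 85 mm) begins 54 mm behind the grasp point. The pads swing forward as they close: fully open they stand 13 mm farther back than shut.
Start: joints at [-1.191, 0.576, 0.025, 1.437, -0.015, 1.129, -0.057], TCP at [0.302, 0.604, 0.192] pointing down, gripper open.
Joint ranges: [-2.76, 2.76], [-0.34, 2.15], [-1.52, 1.57], [0.19, 2.46], [-1.09, 4.23], [0.17, 1.99], [-2.82, 2.82]. Speed limits (rad/s): [2.22, 2.22, 3.01, 3.01, 3.14, 3.14, 3.14].

INTERFACE

Orientations are given as a unit quaternion [x, y, z, w].
In Python, from station import observe, get_image, job_done, look_for, silhouettes, place_of, hold_point_z gives the robot as it stands.
- The arm moves only by the tool step_arm, never from a script. Its argument "plan" is a list of rows, each an object with "angular": the turn, a rotation vector about the world's x, y, z in units of 6 degrees (1.0 is 6 degrees), a list of three; "linear": the shift along the world's x, y, z in units of 40 mm (1.0 is 40 mm), a list of three; "gripper": the finger opening in mm, from 0 to 85.4. A call has 1 to 5 rows; each row is the pose to reach, as a shift and turn from the pose commanded when the call began; what a row does not reach only later rows make up. A row lasts 1/10 s, in which the tool goes at most 50 mm and 8.59 degrees, less where a joint would pass 70% of its speed; a pose out of reach is approached as far as the arm can. A call with a gripper value outside its range is refused whole. The fingers move at their own pace and stop on an object; "grip_force" is the grip in N (left out, the last holds). Time passes only in rows, so rows that repeat a pose let the fingers close. It gives the time, the measured TCP pose, the force, the opening and the grip force at its end, in the units of the state.
- observe(): the state, without advancing time (a new reading comes with each control period).
- get_image(name): name is "scene" or "top" or "wrist"; returns a dict with "color" (480x640x3 uint8, blue, green, red), "fx", "fy", "cx", "cy" (pixels), "extrinsics" (4x4, takes a point from camera to world coordinates). Camera axes: x right, y up, looking along -z (the intrinsics and any distortion apply to the point x, -y, -z); pixel columns grow to the right and rows downward; lengths in m; the calibration is good to about 2 mm. A picture is of the moment at which its call begins. There is no depth.
- job_done(): hands the job in; it is judged then, once.
Trained networks look in a picture, given as the dict that the camera call returned (one of the last four; its "shot" number tells which), for a name from the list of things; names that differ only in an ending like _2 or _b are one class to them, and where a whole thing is asked for, a point or a joint stands for the part that bears it (a point fixed in the world has none). Each returns a list of dicts, best first, with "confidence" (0 to 1); they miss things now and then, are a little off and sometimes report something else, mostly with a low value. They report only what shows in the picture. A call takes as long as a camera call. They do not tell look-alikes from the thing itself.
- look_for(picture, target): "position" ([x, y, z] in m, in the coordinates of the camera as it stood for that picture, good to about 4 mm: the middle of the surface that is visible of it).
- silhouettes(picture, target): "region" (480x640 bool, what is visible of it).
- place_of(picture, target): "position" ([x, y, z] in m, in the coordinates of the camera as it stood for that picture, good to about 4 mm: a listed point, or the origin of a listed thing).
The state is a dict: "time_s": time; "joint_pos": joint angles; "joint_vel": joint speeds; "joint_efforts": joint torques, N m; "tcp_pos": TCP position; "tcp_rot": TCP orientation; "force": force on the tool from outside, world axes, zero at the start; "moment": the same for the moment, N m; "grip_width": finger opening in m; "finger_force": force on a finger pad.
Only numpy, scipy, OpenCV 4.12 (cv2) and the standard library are available. Lean on these libraries where they do the work, as an engineer would, in place of code of your own. Each camera call takes 0.05 s, during which the arm holds its last target. There are 200 camera calls.

TASK

The freshly glued box base, with its former block inside, stands in the beech gluing nest and must be clamped while the glue sets: swing the gate shut against it, hook the claw of the draw latch over the keeper on the gate's end, and only then swing the lever all the way down over centre, so that the latch stays tight by itself. Box and block stay standing in the nest, and the glue bottle, the brayer and the tape roll are not to be pushed about.

Things in the scene. Friction and masses are not known exactly. Their poses are not given: they have to be found in the camera images.
- nest: Gluing nest, fixed: aluminium base plate 10 mm thick with three beech walls, tops 50 mm above the belt. Origin: centre of the box's place, on the belt. x points away from the latch, y from the fixed right wall to the gate. Near wall (carries the latch) x -96 to -47, y -84 to 46 mm. The latch works in the upright plane x = -72 mm: keeper towards +y, closed lever towards -y.
- gate (a joint): Beech swing gate that closes the nest's +y side: bar 22 mm thick, z 12 to 50 mm, on an upright pin at nest (58, 60) mm. 0 = shut on its stop (bar then y 50 to 72, x -96 to 58 mm); grows to 0.6 rad as its near end swings out to +y; starts 0.22 to 0.5. Stiff (0.1 N m), stays where left. Push its outer face with a fingertip; the last few mm may push the box home.
- gate_end (a point): Middle of the top of the gate's latch end (shut: nest -72, 60, 50 mm; axes as the nest's). On it stands the keeper, a steel plate in slotted holes with a round bead along x, 7 mm thick, 20 mm long, axis 17 mm above the gate's top and at y = -3.8 mm from here +-2.5 mm: its setting differs every time, is not reported and must be felt or seen. The claw's lip drops behind it, on the +y side.
- lever_pivot (a point): Lever pivot on the nest, at nest (-72, -2, 72) mm, pin along the nest's x axis.
- latch_lever (a joint): Steel lever, handle 19 mm wide, 4 mm thick, reaching 76 mm from the pivot. 0 = closed, flat towards -y on its stop; grows as it rises and swings over towards the keeper (pi/2 upright, stop 2.05 rad). Stays where left (0.04 N m). With the claw hooked, closing it draws the claw's spring (up to 75 N, under 10 N at the handle) to dead centre near 0.35 rad; past it it snaps down and holds.
- lever_tip (a point): Place to push: on the handle's upper face (when closed), 60 mm from the pivot along the handle and 6 mm off the line through the pivot; when open this face looks towards the keeper.
- latch_yoke (a joint): Angle of the claw on the lever. Claw pivot in the latch plane (y, z) = lever_pivot + 14 mm * (-cos(lever - 0.244), sin(lever - 0.244)). The claw points latch_yoke - latch_lever rad above nest +y. Friction 0.034 N m holds it where left, so a slack claw rides up with the lever: draw its lip back against the bead before letting go. It clears the bead only with the lever past 1.6 to 1.75.
- latch_claw (a joint): How far the spring-loaded claw (10 N/mm) is drawn out of its yoke, m: 0 = slack, 1.5 to 7 mm when latched tight.
- claw_lip (a point): Inner face of the claw's down-turned lip, 71 mm from the claw pivot when slack, level with it (claw axes: y along the claw, z up, x the hinge axis). The lip is 5 mm thick, 27 mm wide, leans 9 degrees inward and reaches 6.5 mm below this point; the claw's roof, which comes to lie on the bead, is 4 mm above it.
- claw_grip (a point): Where to pinch the claw across its 27 mm width (along x): 62 mm from the claw's pivot, 3 mm above the claw's centre line; its side cheeks span 6 mm below to 5 mm above this point and 11 mm either way along the claw. Hooked, it stands about 19 mm above the gate's top, so only the fingertips fit; with the lever up, lean the gripper away from it.
- nest_floor (a point): Centre of the nest's floor, where the box belongs (10 mm above the belt).
- glued_box: Grey board box base 90 x 93 x 38 mm, open top, standing in the nest; origin at the centre of its underside. It may stand up to 4 mm out towards the gate; the shut gate leaves it 1 mm play.
- former: Beech former block 62 x 86 x 34 mm standing in the box; origin at the centre of its underside.
- glue_bottle: White glue bottle 53 mm in diameter, 166 mm high; bystander. Origin at its underside.
- brayer: Rubber brayer with wooden handle, 81 x 182 x 33 mm, lying; bystander. Origin at its underside.
- tape_roll: Roll of tape 90 mm in diameter, 19 mm high, lying flat; bystander. Origin at its underside.
Things that resemble listed ones, but are neither listed nor needed, are in the scene too. What is shaped like the glued_box but orange is not meant. What is shaped like the former but yellow is not meant.

How it is judged:
By the outcome, as a careful person would: the job done as asked, in the order asked, and still so for the second after the job is handed in, with the robot touching nothing.
It also fails if it takes over 53 s, if anything falls off the work surface, if the arm or the gripper's body presses on something with over 40 N, if the wrist force passes 120 N, or if a joint passes its speed limit or range.

## Working session

There is one attempt and no reset: what is moved stays moved. The work goes in short steps, Python scripts to look and compute and a tool call to move; the robot and the scene stay as the last step left them, time stands still between calls to the robot, and variables do not carry over. Pictures are saved under pics/ and viewed, at most 10 in all, crops included, and the job is handed in when it is done.

Besides the shell and the picture viewer there is one more tool, called after "Emit:" by a JSON object that holds its "name" and its "arguments", one argument or row to a line. step_arm: Moves the arm, as the interface text tells. Its arguments: {"type":"object","properties":{"plan":{"type":"array"},"grip_force":{"type":"number"}},"required":["plan"]}

```bash
mkdir -p pics; ls; cat > h.py <<'E'
import numpy as np, cv2
from station import *
def w(im,p): return (np.array(im["extrinsics"])@np.r_[p,1])[:3]
def px(im,P):
    c=np.linalg.inv(np.array(im["extrinsics"]))@np.r_[P,1]
    return np.array([im["cx"]+im["fx"]*c[0]/-c[2], im["cy"]+im["fy"]*-c[1]/-c[2]])
def onz(im,u,v,z):
    E=np.array(im["extrinsics"]); d=E[:3,:3]@np.array([(u-im["cx"])/im["fx"],-(v-im["cy"])/im["fy"],-1]); o=E[:3,3]
    return o+d*(z-o[2])/d[2]
E
python3 - <<'E'
from h import *
np.set_printoptions(precision=4,suppress=True)
o=observe(); print({k:(np.round(v,3) if not isinstance(v,dict) else v) for k,v in o.items()}); print("hold",hold_point_z)
for n in ("scene","top"):
    im=get_image(n); cv2.imwrite(f"pics/{n}0.png",im["color"]); print(n,[k for k in im], im["fx"],im["cx"],im["cy"],np.array(im["extrinsics"]))
    for t in ("nest","nest_floor","gate_end","lever_pivot","lever_tip","claw_lip","claw_grip","glued_box","former","glue_bottle","brayer","tape_roll"):
        try: print(t,[(np.round(w(im,r["position"]),4).tolist(),round(r["confidence"],2)) for r in place_of(im,t)[:3]])
        except Exception as e: print(t,e)
E
```

```text
pics
{'time_s': np.float64(0.0), 'joint_pos': array([-1.191,  0.577,  0.025,  1.438, -0.015,  1.129, -0.056]), 'joint_vel': array([ 0.001,  0.001, -0.001,  0.   ,  0.   , -0.   ,  0.001]), 'joint_efforts': array([  0.001, -76.578,   2.251, -28.596,   0.016,   0.013,  -0.   ]), 'tcp_pos': array([0.302, 0.603, 0.191]), 'tcp_rot': array([ 0.23 ,  0.973, -0.001, -0.   ]), 'force': array([-0.704, -0.102,  0.122]), 'moment': array([ 0.018, -0.059, -0.003]), 'finger_force': np.float64(0.0), 'grip_width': np.float64(0.085)}
hold 0.0187
scene ['color', 'fx', 'fy', 'cx', 'cy', 'extrinsics', 'shot'] 490.43105530486736 309.915917944225 238.32785324416477 [[ 0.7783  0.3747 -0.5039 -0.1719]
 [-0.6279  0.4708 -0.6197 -0.7673]
 [ 0.005   0.7987  0.6017  0.8453]
 [ 0.      0.      0.      1.    ]]
nest [([0.5463, 0.0002, 0.0013], 0.57)]
nest_floor []
gate_end [([0.5062, 0.1236, 0.0527], 0.64), ([0.3975, -0.3176, -0.0015], 0.17)]
lever_pivot [([0.4769, 0.0034, 0.0714], 0.92)]
lever_tip [([0.4784, -0.0252, 0.127], 0.67)]
claw_lip [([0.4822, 0.0476, 0.1286], 0.47)]
claw_grip [([0.4817, 0.04, 0.125], 0.4
[... 455 characters left out ...]
 0.0794  0.9968  1.2889]
 [ 0.      0.      0.      1.    ]]
nest []
nest_floor [([0.4912, 0.3283, 0.0002], 0.37), ([0.5537, 0.0094, 0.0109], 0.32)]
gate_end [([0.5096, 0.1238, 0.0532], 0.89)]
lever_pivot [([0.4789, 0.0081, 0.0701], 0.64), ([0.4753, -0.0227, 0.1244], 0.6)]
lever_tip [([0.4739, -0.0239, 0.1214], 0.93)]
claw_lip [([0.4867, 0.049, 0.1298], 0.67)]
claw_grip [([0.4821, 0.0406, 0.1293], 0.65)]
glued_box [([0.5516, 0.0017, 0.0123], 0.8), ([0.3139, -0.1298, 0.0065], 0.77)]
former [([0.3264, 0.3305, -0.0011], 0.72), ([0.5495, 0.011, 0.0116], 0.59)]
glue_bottle [([0.394, -0.3233, -0.0018], 0.88)]
brayer [([0.4875, 0.3247, -0.0012], 0.64)]
tape_roll [([0.5327, -0.2542, -0.0029], 0.88)]
```

View pics/scene0.png

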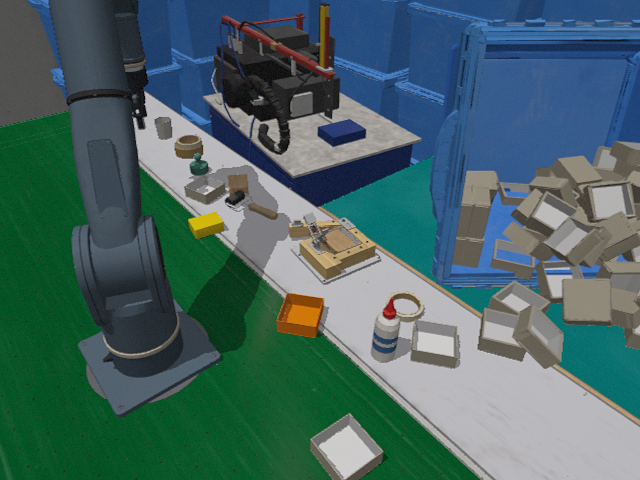

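View pics/top0.png

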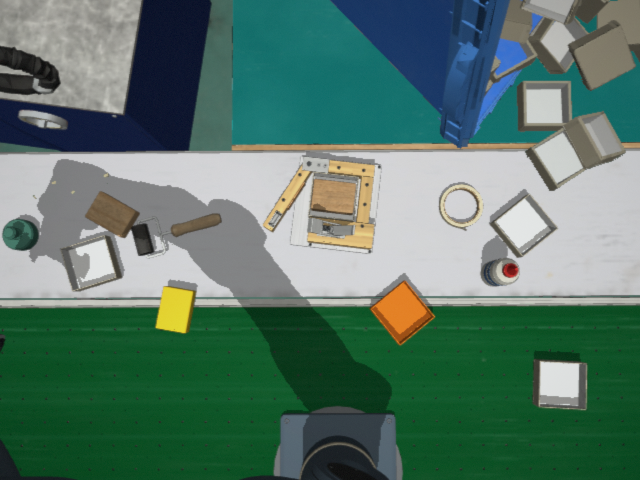

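The scene picture shows the nest at (335,245) with its latch lever up. The top picture shows it at (335,205), with the gate swung out to (270,225), the bottle at (500,270), the tape at (462,205) and the brayer at (180,230). I'll zoom in to get its yaw.

```bash
python3 - <<'E'
from h import *
i=cv2.imread("pics/top0.png")[148:258,255:390]
cv2.imwrite("pics/topc.png",cv2.resize(i,None,fx=5.4,fy=5.4,interpolation=cv2.INTER_CUBIC))
E
```

```text
(no output)
```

View pics/topc.png

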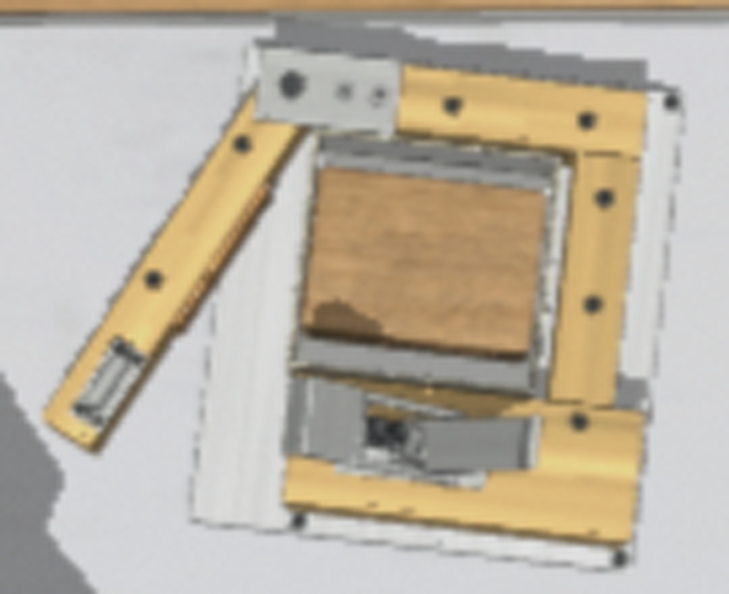

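The crop shows: near-wall front corners (283,508) and (632,543), wall corner (643,412), gate pin (292,85), gate end corners (43,418) and (97,453), keeper around (108,385).

```bash
cat >> h.py <<'E'
def rot(a): c,s=np.cos(a),np.sin(a); return np.array([[c,-s],[s,c]])
E
python3 - <<'E'
from h import *
np.set_printoptions(precision=4,suppress=True)
im=get_image("top")
def cp(u,v,z): return onz(im,255+(u+.5)/5.4-.5,148+(v+.5)/5.4-.5,z)[:2]
N=np.array([[-96,46],[-96,-84],[-47,-84],[58,60]])/1e3
W=np.array([cp(283,508,.05),cp(632,543,.05),cp(643,412,.05),cp(292,85,.054)])
print(W, "len",np.linalg.norm(W[0]-W[1]),np.linalg.norm(W[3]-W[1]),np.linalg.norm(N[3]-N[1]))
n0,w0=N.mean(0),W.mean(0); A=N-n0;B=W-w0
a=np.arctan2((A[:,0]*B[:,1]-A[:,1]*B[:,0]).sum(),(A*B).sum())
t=w0-rot(a)@n0; print("yaw",a,"t",t,"res",(W-(N@rot(a).T+t))*1e3)
R=rot(a)
# gate
g=[(cp(u,v,.05)-t)@R*1e3 for u,v in ((43,418),(97,453))]; print("gate corners nest",g)
c=(g[0]+g[1])/2; d=c-np.array([58,60]); print("gate angle",np.arctan2(d[1],-d[0]),np.linalg.norm(d))
for n in ("lever_pivot","gate_end","lever_tip","claw_lip","claw_grip"):
  for cam in ("scene","top"):
    m=get_image(cam) 
    for r in place_of(m,n)[:1]:
        p=w(m,r["position"]); print(n,cam,np.r_[(p[:2]-t)@R,p[2]]*1e3)
E
```

```text
[[ 0.4588  0.0589]
 [ 0.4452 -0.0694]
 [ 0.4936 -0.0739]
 [ 0.6158  0.055 ]] len 0.12902003640043605 0.21115427606714168 0.21083642948978246
yaw -0.11749013768296802 t [0.5501 0.0028] res [[-1.3653 -0.7461]
 [ 0.2694  0.0569]
 [ 0.0107  1.2083]
 [ 1.0852 -0.5191]]
gate corners nest [array([-74.0528, 137.025 ]), array([-84.7188, 115.6473])]
gate angle 0.4498303677534607 152.56256068151922
lever_pivot scene [-71.1648  -5.3788  72.9455]
lever_pivot top [-74.2827  -0.6054  69.0799]
gate_end scene [-59.0962 119.734   51.2571]
gate_end top [-54.4078 116.3463  52.3511]
lever_tip scene [-71.355  -31.8429 126.9054]
lever_tip top [-72.3256 -36.3364 122.5381]
claw_lip scene [-71.8753  35.3557 129.9   ]
claw_lip top [-71.4896  38.9949 127.2212]
claw_grip top [-74.0764  30.2678 125.1507]
```

```bash
cat >> h.py <<'E'
from scipy.spatial.transform import Rotation as Ro
A=-0.1175; T=np.array([.5501,.0028]); RN=rot(A)
def n2w(p): p=np.asarray(p,float)/1e3; return np.r_[RN@p[:2]+T,p[2]]
def w2n(p): return np.r_[(np.asarray(p)[:2]-T)@RN,p[2]]*1e3
def tool(l,spin=0):
    y=np.r_[RN[:,0],0]; z=np.r_[RN[:,1]*-np.sin(l),-np.cos(l)]
    return Ro.from_matrix(np.c_[np.cross(y,z),y,z])*Ro.from_euler("z",spin)
def go(p,l,base=None):
    o=observe() if base is None else base
    d=(n2w(p)-o["tcp_pos"])/.04; r=(tool(l)*Ro.from_quat(o["tcp_rot"]).inv()).as_rotvec()/np.radians(6)
    print(p,l,"linear",d.round(3).tolist(),"angular",r.round(3).tolist())
def st():
    o=observe(); z=Ro.from_quat(o["tcp_rot"]).as_matrix()[:,2]
    print("t",round(o["time_s"],2),"nest",w2n(o["tcp_pos"]).round(1),"lean err",np.degrees((tool(0)*Ro.from_quat(o["tcp_rot"]).inv()).as_rotvec()).round(1),"F",np.round(o["force"],1),"w",round(o["grip_width"],4),o["finger_force"])
def gp(th,s,r): return np.array([58,60])+s*np.array([-np.cos(th),np.sin(th)])+(11+r)*np.array([np.sin(th),np.cos(th)])
E
python3 - <<'E'
from h import *
p=gp(.46,122,30); print(p)
go([*p,190],0)
E
```

```text
[-33.11653231 150.89982145]
[np.float64(-33.11653231252775), np.float64(150.89982144833994), 190] 0 linear [5.824, -11.18, -0.047] angular [-0.0, -0.0, -11.693]
```

Emit:
{"name": "step_arm", "arguments": {
  "plan": [
    {"linear": [0.53, -1.02, 0.1], "angular": [0, 0, -1.1], "gripper": 0},
    {"linear": [1.06, -2.04, 0.1], "angular": [0, 0, -2.2], "gripper": 0},
    {"linear": [1.59, -3.06, 0.1], "angular": [0, 0, -3.3], "gripper": 0},
    {"linear": [2.12, -4.08, 0.1], "angular": [0, 0, -4.4], "gripper": 0},
    {"linear": [2.65, -5.1, 0.1], "angular": [0, 0, -5.5], "gripper": 0}
  ]
}}

```text
time_s: 2.85
tcp_pos: [0.4086, 0.3981, 0.1961]
tcp_rot: [0.499, 0.867, 0.0, 0.0]
force: [0.9, -0.0, 0.0]
grip_width: 0.0121
finger_force: 0.0
```

```bash
python3 - <<'E'
from h import *
st(); go([-33,151,100],0)
E
```

```text
t 2.85 nest [-186.9  376.   196.1] lean err [ -0.    0.  -36.9] F [ 0.9 -0.   0. ] w 0.0121 0.0
[-33, 151, 100] 0 linear [3.161, -6.036, -2.404] angular [-0.004, 0.005, -6.148]
```

Emit:
{"name": "step_arm", "arguments": {
  "plan": [
    {"linear": [0.55, -1.05, 0], "angular": [0, 0, -1.15], "gripper": 0},
    {"linear": [1.1, -2.1, 0], "angular": [0, 0, -2.3], "gripper": 0},
    {"linear": [1.65, -3.15, 0], "angular": [0, 0, -3.45], "gripper": 0},
    {"linear": [2.2, -4.2, -0.5], "angular": [0, 0, -4.6], "gripper": 0},
    {"linear": [2.7, -5.2, -1.2], "angular": [0, 0, -5.75], "gripper": 0}
  ]
}}

```text
time_s: 3.35
tcp_pos: [0.5164, 0.1933, 0.1511]
tcp_rot: [0.734, 0.68, 0.002, 0.001]
force: [1.4, 0.8, -0.6]
grip_width: -0.0002
finger_force: 0.0
```

```bash
python3 - <<'E'
from h import *
st(); go([-33,151,80],0); go([-33,151,32],0)
E
```

```text
t 3.35 nest [-55.8 185.2 151.1] lean err [-0.1  0.2 -2.4] F [ 1.4  0.8 -0.6] w -0.0002 0.0
[-33, 151, 80] 0 linear [0.467, -0.916, -1.777] angular [-0.014, 0.035, -0.392]
[-33, 151, 32] 0 linear [0.467, -0.916, -2.977] angular [-0.014, 0.035, -0.392]
```

Emit:
{"name": "step_arm", "arguments": {
  "plan": [
    {"linear": [0.47, -0.9, -0.6], "angular": [0, 0, -0.4], "gripper": 0},
    {"linear": [0.47, -0.9, -1.5], "angular": [0, 0, -0.4], "gripper": 0},
    {"linear": [0.47, -0.9, -2.3], "angular": [0, 0, -0.4], "gripper": 0},
    {"linear": [0.47, -0.9, -2.95], "angular": [0, 0, -0.4], "gripper": 0},
    {"linear": [0.47, -0.9, -2.95], "angular": [0, 0, -0.4], "gripper": 0}
  ]
}}

```text
time_s: 3.85
tcp_pos: [0.5311, 0.1583, 0.0293]
tcp_rot: [0.746, 0.666, -0.003, -0.001]
force: [-1.4, -0.1, -0.2]
grip_width: 0.0004
finger_force: 0.0
```

```bash
python3 - <<'E'
from h import *
st()
for th,r in ((.46,13),(.35,11),(.25,11),(.15,11),(.07,11),(0,11)): go([*gp(th,122,r).round(1),32],0)
E
```

```text
t 3.85 nest [-37.1 152.2  29.3] lean err [ 0.1 -0.3 -0.3] F [-1.4 -0.1 -0.2] w 0.0004 0.0
[np.float64(-40.7), np.float64(135.7), 32] 0 linear [-0.137, -0.399, 0.067] angular [0.017, -0.049, -0.043]
[np.float64(-49.1), np.float64(122.5), 32] 0 linear [-0.384, -0.702, 0.067] angular [0.017, -0.049, -0.043]
[np.float64(-54.8), np.float64(111.5), 32] 0 linear [-0.558, -0.959, 0.067] angular [0.017, -0.049, -0.043]
[np.float64(-59.3), np.float64(100.0), 32] 0 linear [-0.703, -1.231, 0.067] angular [0.017, -0.049, -0.043]
[np.float64(-62.2), np.float64(90.5), 32] 0 linear [-0.803, -1.458, 0.067] angular [0.017, -0.049, -0.043]
[np.float64(-64.0), np.float64(82.0), 32] 0 linear [-0.872, -1.664, 0.067] angular [0.017, -0.049, -0.043]
```

Emit:
{"name": "step_arm", "arguments": {
  "plan": [
    {"linear": [-0.14, -0.4, 0.05], "angular": [0, 0, 0], "gripper": 0},
    {"linear": [-0.38, -0.7, 0.05], "angular": [0, 0, 0], "gripper": 0},
    {"linear": [-0.56, -0.96, 0.05], "angular": [0, 0, 0], "gripper": 0},
    {"linear": [-0.7, -1.23, 0.05], "angular": [0, 0, 0], "gripper": 0},
    {"linear": [-0.8, -1.46, 0.05], "angular": [0, 0, 0], "gripper": 0}
  ]
}}

```text
time_s: 4.35
tcp_pos: [0.5011, 0.0995, 0.0351]
tcp_rot: [0.746, 0.666, 0.001, 0.0]
force: [0.9, 0.1, -0.3]
grip_width: 0.0002
finger_force: 0.0
```

```bash
python3 - <<'E'
from h import *
st()
for y in (90,86,83,81): go([-64,y,32],0)
E
```

```text
t 4.35 nest [-60.   90.3  35.1] lean err [-0.   0.1 -0.2] F [ 0.9  0.1 -0.3] w 0.0002 0.0
[-64, 90, 32] 0 linear [-0.1, 0.004, -0.076] angular [-0.004, 0.012, -0.04]
[-64, 86, 32] 0 linear [-0.112, -0.095, -0.076] angular [-0.004, 0.012, -0.04]
[-64, 83, 32] 0 linear [-0.12, -0.17, -0.076] angular [-0.004, 0.012, -0.04]
[-64, 81, 32] 0 linear [-0.126, -0.219, -0.076] angular [-0.004, 0.012, -0.04]
```

Emit:
{"name": "step_arm", "arguments": {
  "plan": [
    {"linear": [-0.11, -0.1, 0], "angular": [0, 0, 0], "gripper": 0},
    {"linear": [-0.12, -0.17, 0], "angular": [0, 0, 0], "gripper": 0},
    {"linear": [-0.12, -0.22, 0], "angular": [0, 0, 0], "gripper": 0},
    {"linear": [-0.12, -0.22, 0], "angular": [0, 0, 0], "gripper": 0}
  ]
}}

```text
time_s: 4.75
tcp_pos: [0.4966, 0.0918, 0.0341]
tcp_rot: [0.746, 0.666, 0.0, 0.0]
force: [-0.2, -0.1, 0.1]
grip_width: -0.0001
finger_force: 0.0
```

```bash
python3 - <<'E'
from h import *
st()
im=get_image("top"); r=place_of(im,"gate_end")
print([(w2n(w(im,q["position"])).round(1),q["confidence"]) for q in r[:2]])
i=im["color"][148:258,255:390]
cv2.imwrite("pics/topc2.png",cv2.resize(i,None,fx=5.4,fy=5.4,interpolation=cv2.INTER_CUBIC))
E
```

```text
t 4.75 nest [-63.5  82.1  34.1] lean err [-0.   0.  -0.3] F [-0.2 -0.1  0.1] w -0.0001 0.0
[(array([-69.7,  39.7, 126.1]), 0.62)]
```

View pics/topc2.png

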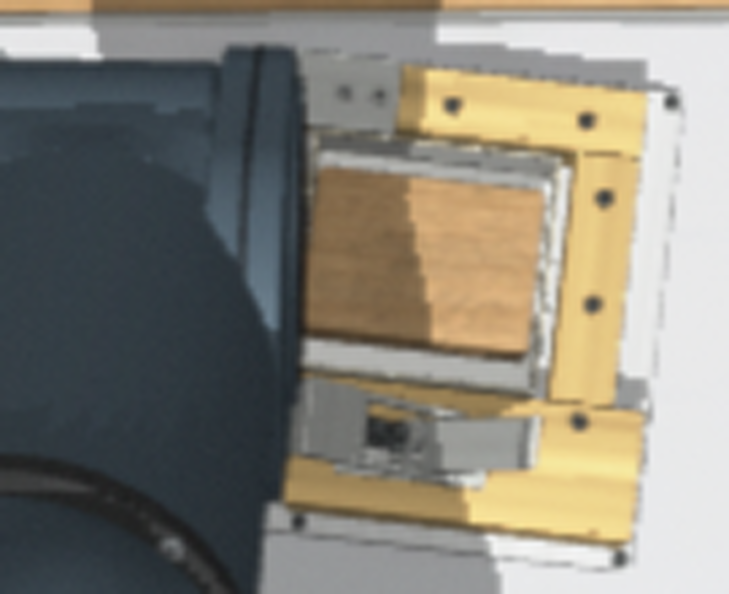

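The arm covers the gate in this picture, and no force has built up yet. I'll keep pushing until it meets the stop.

Emit:
{"name": "step_arm", "arguments": {
  "plan": [
    {"linear": [0, -0.05, 0], "angular": [0, 0, 0], "gripper": 0},
    {"linear": [0, -0.1, 0], "angular": [0, 0, 0], "gripper": 0},
    {"linear": [0, -0.1, 0], "angular": [0, 0, 0], "gripper": 0}
  ]
}}

```text
time_s: 5.15
tcp_pos: [0.4964, 0.0874, 0.0341]
tcp_rot: [0.746, 0.666, -0.0, 0.0]
force: [0.5, -0.1, -0.1]
grip_width: -0.0
finger_force: 0.0
```

Emit:
{"name": "step_arm", "arguments": {
  "plan": [
    {"linear": [0, -0.05, 0], "angular": [0, 0, 0], "gripper": 0},
    {"linear": [0, -0.1, 0], "angular": [0, 0, 0], "gripper": 0},
    {"linear": [0, -0.1, 0], "angular": [0, 0, 0], "gripper": 0}
  ]
}}

```text
time_s: 5.45
tcp_pos: [0.4964, 0.0833, 0.0341]
tcp_rot: [0.746, 0.666, -0.0, 0.0]
force: [0.9, -0.1, 0.3]
grip_width: 0.0005
finger_force: 0.0
```

```bash
python3 - <<'E'
from h import *
st()
im=get_image("scene"); r=place_of(im,"gate_end")
print([(w2n(w(im,q["position"])).round(1),q["confidence"]) for q in r[:2]])
c=px(im,n2w([-40,60,50])).astype(int); print(c)
i=im["color"][c[1]-50:c[1]+50,c[0]-65:c[0]+65]
cv2.imwrite("pics/sc2.png",cv2.resize(i,None,fx=6,fy=6,interpolation=cv2.INTER_CUBIC))
E
```

```text
t 5.45 nest [-62.8  73.6  34.1] lean err [ 0.   0.  -0.2] F [ 0.9 -0.1  0.3] w 0.0005 0.0
[(array([-57.5, 116. ,  53.5]), 0.78)]
[313 232]
```

View pics/sc2.png

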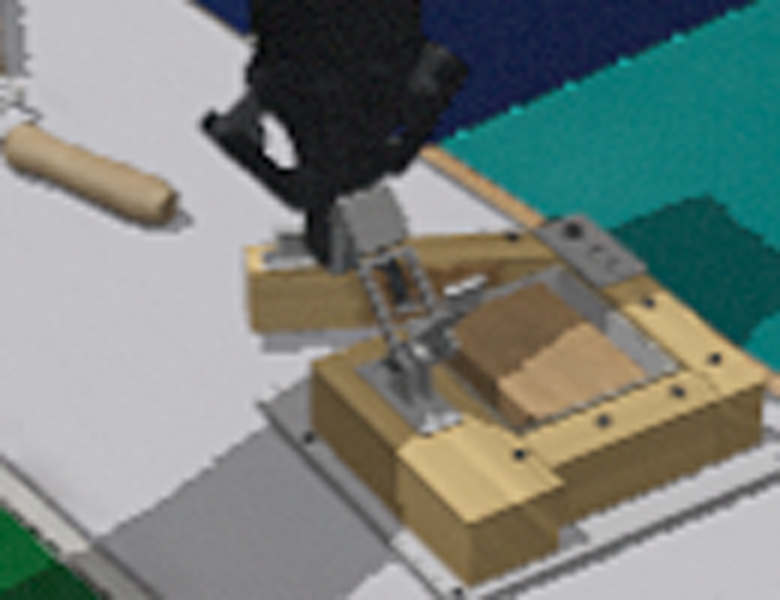

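```bash
python3 - <<'E'
from h import *
im=get_image("scene"); o=observe()
f=lambda P:(px(im,P)-np.array([313-65,232-50]))*6
print("tcp",f(o["tcp_pos"]), "tcp+54up",f(o["tcp_pos"]+[0,0,.0727]))
print("gate end .46",f(n2w([58-130*np.cos(.46),60+130*np.sin(.46),50])),"pin",f(n2w([58,60,50])),"nearwall corner",f(n2w([-96,46,50])))
for n in ("gate_end","claw_lip","lever_tip","lever_pivot"):
    for q in look_for(im,n)[:2]: print(n,w2n(w(im,q["position"])).round(1),round(q["confidence"],2))
for q in silhouettes(im,"gate_end")[:1]:
    ys,xs=np.where(q["region"]); print(xs.min(),xs.max(),ys.min(),ys.max(),q["confidence"])
im=get_image("wrist"); cv2.imwrite("pics/wr.png",im["color"])
E
```

```text
tcp [331.5173269 330.8602149] tcp+54up [331.00576664 200.04522393]
gate end .46 [290.46362824 252.98847248] pin [565.90099406 237.94028548] nearwall corner [300.9092405  357.94896457]
gate_end [-40.9  98.1  48.1] 0.66
gate_end [-58.6 -33.2  46.2] 0.55
claw_lip [  27.9 -270.5   12.8] 0.73
claw_lip [-73.6  22.  125.9] 0.43
lever_tip [-75.9  14.6 117.7] 0.7
lever_pivot [-53.2 -34.8  48.2] 0.8
lever_pivot [-76.7  12.8 113.3] 0.44
288 338 219 236 0.98
```

View pics/wr.png

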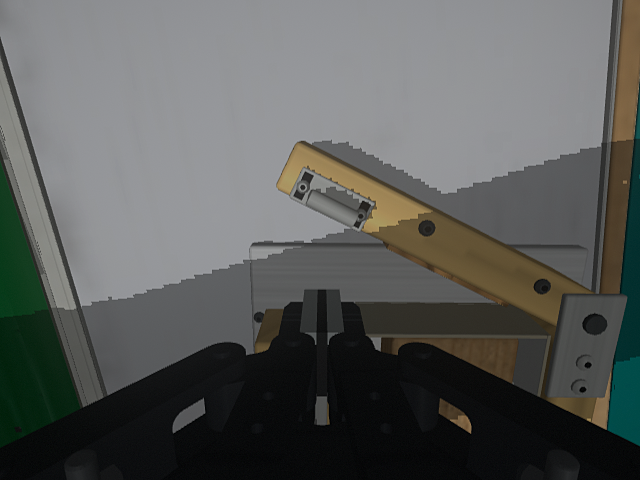

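The wrist picture shows the gate still open, with the keeper at (335,205). The fingertips at (320,290) appear to have passed over the gate, so I'll check where the fingertips really end.

```bash
python3 - <<'E'
from h import *
o=observe(); M=Ro.from_quat(o["tcp_rot"]).as_matrix()
im=get_image("wrist"); E=np.array(im["extrinsics"]); print("cam nest",w2n(E[:3,3]).round(1),im["fx"],im["cx"],im["cy"])
for d in (0,.02,.036,.06): print(d,[px(im,o["tcp_pos"]-M[:,2]*d+M[:,0]*s).round(0) for s in (-.011,0,.011)])
print("gate end .46",px(im,n2w([58-130*np.cos(.46),60+130*np.sin(.46),50])),"pin",px(im,n2w([58,60,54])),"wall corner",px(im,n2w([-96,46,50])))
for uv in ((303,168),(371,212)): print("bead ends nest at z67",w2n(onz(im,*uv,.067)).round(1))
for uv in ((296,142),(278,188)): print("gate corners",w2n(onz(im,*uv,.05)).round(1))
E
```

```text
cam nest [-63.6 142.3 215.4] 395.20351863919694 321.4413165001077 242.11108414806284
0 [array([322., 299.]), array([322., 278.]), array([322., 257.])]
0.02 [array([323., 317.]), array([323., 294.]), array([323., 270.])]
0.036 [array([323., 335.]), array([323., 310.]), array([323., 284.])]
0.06 [array([323., 368.]), array([323., 340.]), array([323., 311.])]
gate end .46 [333.36884652 193.87406577] pin [591.26058968 324.03618374] wall corner [251.4777085  346.20069761]
bead ends nest at z67 [-70.4 129.8  67. ]
bead ends nest at z67 [-44.6 113.4  67. ]
gate corners [-73.9 138.8  50. ]
gate corners [-81.7 120.1  50. ]
```

```bash
python3 - <<'E'
from h import *
o=observe(); M=Ro.from_quat(o["tcp_rot"]).as_matrix(); n={}
out=[]
for nm,b in (("wrist",(230,230,190,130)),("scene",(275,185,75,60))):
    im=get_image(nm); i=im["color"].copy(); x,y,ww,hh=b; f=400/ww
    c=cv2.resize(i[y:y+hh,x:x+ww],None,fx=f,fy=f,interpolation=cv2.INTER_CUBIC)
    for d,col in ((0,(0,0,255)),(.0187,(0,255,0)),(.04,(255,0,255)),(.0727,(0,255,255))):
        for s in (-.011,.011):
            p=(px(im,o["tcp_pos"]-M[:,2]*d+M[:,0]*s)-[x,y])*f
            cv2.circle(c,tuple(int(v) for v in p),3,col,-1)
    out.append(cv2.copyMakeBorder(c,0,330-c.shape[0],0,0,cv2.BORDER_CONSTANT) if c.shape[0]<330 else c[:330])
cv2.imwrite("pics/cmp.png",np.hstack(out)); print(np.hstack(out).shape)
E
```

```text
(330, 800, 3)
```

View pics/cmp.png

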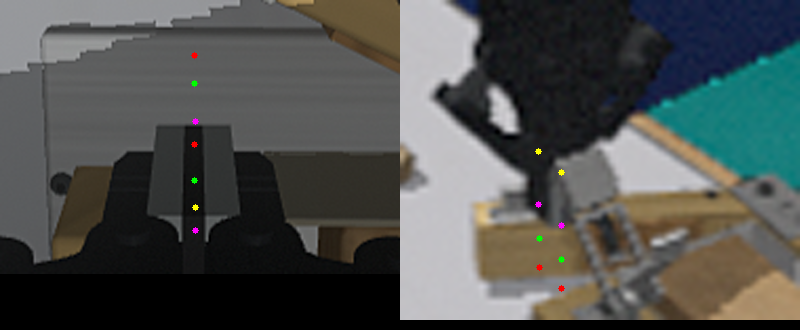

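Left is the wrist view and right the scene view. In both, the fingers end at the magenta mark, about 40 mm short of the reported TCP (red). So the fingertips passed above the gate. I'll go back over it and check the length by touching the belt.

```bash
python3 - <<'E'
from h import *
go([-33,155,62],0);go([-33,155,0],0)
E
```

```text
[-33, 155, 62] 0 linear [0.979, 1.922, 0.697] angular [-0.0, -0.0, -0.044]
[-33, 155, 0] 0 linear [0.979, 1.922, -0.853] angular [-0.0, -0.0, -0.044]
```

Emit:
{"name": "step_arm", "arguments": {
  "plan": [
    {"linear": [0, 0, 0.7], "angular": [0, 0, 0], "gripper": 0},
    {"linear": [0.5, 0.95, 0.7], "angular": [0, 0, 0], "gripper": 0},
    {"linear": [0.98, 1.92, 0.7], "angular": [0, 0, 0], "gripper": 0},
    {"linear": [0.98, 1.92, -0.1], "angular": [0, 0, 0], "gripper": 0},
    {"linear": [0.98, 1.92, -0.85], "angular": [0, 0, 0], "gripper": 0}
  ]
}}

```text
time_s: 6.55
tcp_pos: [0.5365, 0.1627, -0.0004]
tcp_rot: [0.745, 0.667, 0.001, 0.0]
force: [-0.5, -1.2, -0.6]
grip_width: 0.0003
finger_force: 0.0
```

Emit:
{"name": "step_arm", "arguments": {
  "plan": [
    {"linear": [0, 0, -0.3], "angular": [0, 0, 0], "gripper": 0},
    {"linear": [0, 0, -0.6], "angular": [0, 0, 0], "gripper": 0},
    {"linear": [0, 0, -0.6], "angular": [0, 0, 0], "gripper": 0}
  ]
}}

```text
time_s: 6.85
tcp_pos: [0.5351, 0.16, -0.0247]
tcp_rot: [0.746, 0.666, -0.001, -0.0]
force: [-0.6, -0.4, 0.7]
grip_width: -0.0003
finger_force: 0.0
```

Emit:
{"name": "step_arm", "arguments": {
  "plan": [
    {"linear": [0, 0, -0.1], "angular": [0, 0, 0], "gripper": 0},
    {"linear": [0, 0, -0.2], "angular": [0, 0, 0], "gripper": 0},
    {"linear": [0, 0, -0.25], "angular": [0, 0, 0], "gripper": 0},
    {"linear": [0, 0, -0.3], "angular": [0, 0, 0], "gripper": 0},
    {"linear": [0, 0, -0.3], "angular": [0, 0, 0], "gripper": 0}
  ]
}}

```text
time_s: 7.35
tcp_pos: [0.5355, 0.1605, -0.0359]
tcp_rot: [0.746, 0.666, 0.0, -0.0]
force: [-0.7, -0.4, -0.2]
grip_width: -0.0001
finger_force: 0.0
```

Emit:
{"name": "step_arm", "arguments": {
  "plan": [
    {"linear": [0, 0, -0.05], "angular": [0, 0, 0], "gripper": 0},
    {"linear": [0, 0, -0.1], "angular": [0, 0, 0], "gripper": 0},
    {"linear": [0, 0, -0.1], "angular": [0, 0, 0], "gripper": 0}
  ]
}}

```text
time_s: 7.65
tcp_pos: [0.5357, 0.1606, -0.0393]
tcp_rot: [0.746, 0.666, 0.0, -0.0]
force: [-2.0, -1.0, 9.5]
grip_width: -0.0
finger_force: 5.1
```

The tip touches the belt at a reported z of −39 mm, so the real tip lies 39 mm behind the reported TCP. I'll put that into the helper.

```bash
cat >> h.py <<'E'
OFF=.039
def go(p,l,base=None):
    o=observe(); R=tool(l); t=n2w(p)+R.as_matrix()[:,2]*OFF
    d=(t-o["tcp_pos"])/.04; r=(R*Ro.from_quat(o["tcp_rot"]).inv()).as_rotvec()/np.radians(6)
    print(np.round(p,1),l,"linear",d.round(2).tolist(),"angular",r.round(2).tolist())
def st():
    o=observe(); M=Ro.from_quat(o["tcp_rot"]); tip=o["tcp_pos"]-M.as_matrix()[:,2]*OFF
    print("t",round(o["time_s"],2),"tip nest",w2n(tip).round(1),"dir nest",(rotn(M.as_matrix()[:,2])).round(3),"F nest",rotn(np.array(o["force"])).round(1),"w",round(o["grip_width"],4),round(o["finger_force"],1))
def rotn(v): return np.r_[v[:2]@RN,v[2]]
E
python3 - <<'E'
from h import *
st()
for th,r in ((.46,28),(.46,13),(.35,11),(.25,11),(.15,11),(.07,11),(0,11)): go([*gp(th,122,r).round(1),32],0)
E
```

```text
t 7.65 tip nest [-32.8 155.   -0.3] dir nest [ 0.     0.001 -1.   ] F nest [-1.9 -1.3  9.5] w -0.0 5.1
[-34.  149.1  32. ] 0 linear [-0.05, -0.14, 0.81] angular [-0.0, 0.0, -0.04]
[-40.7 135.7  32. ] 0 linear [-0.25, -0.46, 0.81] angular [-0.0, 0.0, -0.04]
[-49.1 122.5  32. ] 0 linear [-0.5, -0.76, 0.81] angular [-0.0, 0.0, -0.04]
[-54.8 111.5  32. ] 0 linear [-0.67, -1.02, 0.81] angular [-0.0, 0.0, -0.04]
[-59.3 100.   32. ] 0 linear [-0.82, -1.29, 0.81] angular [-0.0, 0.0, -0.04]
[-62.2  90.5  32. ] 0 linear [-0.92, -1.52, 0.81] angular [-0.0, 0.0, -0.04]
[-64.  82.  32.] 0 linear [-0.99, -1.72, 0.81] angular [-0.0, 0.0, -0.04]
```

Emit:
{"name": "step_arm", "arguments": {
  "plan": [
    {"linear": [-0.05, -0.1, 0.81], "angular": [0, 0, 0], "gripper": 0},
    {"linear": [-0.25, -0.46, 0.81], "angular": [0, 0, 0], "gripper": 0},
    {"linear": [-0.5, -0.76, 0.81], "angular": [0, 0, 0], "gripper": 0},
    {"linear": [-0.67, -1.02, 0.81], "angular": [0, 0, 0], "gripper": 0},
    {"linear": [-0.8, -1.25, 0.81], "angular": [0, 0, 0], "gripper": 0}
  ]
}}

```text
time_s: 8.15
tcp_pos: [0.5033, 0.11, -0.0075]
tcp_rot: [0.746, 0.666, 0.0, 0.0]
force: [1.3, 0.2, -0.5]
grip_width: 0.0
finger_force: 0.5
```

Emit:
{"name": "step_arm", "arguments": {
  "plan": [
    {"linear": [-0.08, -0.12, 0], "angular": [0, 0, 0], "gripper": 0},
    {"linear": [-0.12, -0.25, 0], "angular": [0, 0, 0], "gripper": 0},
    {"linear": [-0.16, -0.37, 0], "angular": [0, 0, 0], "gripper": 0},
    {"linear": [-0.19, -0.44, 0], "angular": [0, 0, 0], "gripper": 0},
    {"linear": [-0.19, -0.46, 0], "angular": [0, 0, 0], "gripper": 0}
  ]
}}

```text
time_s: 8.65
tcp_pos: [0.4964, 0.093, -0.0075]
tcp_rot: [0.746, 0.666, 0.001, -0.0]
force: [1.1, 5.6, -1.0]
grip_width: 0.0
finger_force: 3.0
```

```bash
python3 - <<'E'
from h import *
st()
E
```

```text
t 8.65 tip nest [-63.9  83.2  31.5] dir nest [ 0.001  0.001 -1.   ] F nest [ 0.4  5.7 -1. ] w 0.0 3.0
```

Emit:
{"name": "step_arm", "arguments": {
  "plan": [
    {"linear": [0, -0.05, 0], "angular": [0, 0, 0], "gripper": 0},
    {"linear": [0, -0.07, 0], "angular": [0, 0, 0], "gripper": 0},
    {"linear": [0, -0.07, 0], "angular": [0, 0, 0], "gripper": 0}
  ]
}}

```text
time_s: 8.95
tcp_pos: [0.4964, 0.093, -0.0075]
tcp_rot: [0.745, 0.667, 0.001, -0.001]
force: [0.7, 13.0, -0.6]
grip_width: 0.0003
finger_force: 6.4
```

```bash
python3 - <<'E'
from h import *
st()
im=get_image("wrist"); 
for t in ("gate_end","lever_pivot","lever_tip","claw_lip","claw_grip"):
    for q in place_of(im,t)[:1]: print(t,w2n(w(im,q["position"])).round(1),round(q["confidence"],2))
c=im["color"]; print("pred gate end corners",px(im,n2w([-96,50,50])),px(im,n2w([-96,72,50])),"bead",px(im,n2w([-82,56.2,70])),px(im,n2w([-62,56.2,70])))
E
```

```text
t 8.95 tip nest [-63.9  83.1  31.5] dir nest [ 0.     0.004 -1.   ] F nest [-0.8 13.  -0.6] w 0.0003 6.4
pred gate end corners [235.40767025 416.60619101] [232.29549656 364.02391274] bead [265.38761482 443.70820741] [328.49072215 444.05368582]
```

Force rises to 13 N with no further movement at y = 83, so the gate is on its stop. Next I back off and come round behind the lever to push it open.

```bash
python3 - <<'E'
from h import *
for p in ([-64,95,31],[-64,95,80],[-70,80,130],[-72,20,175],[-72,-80,175],[-72,-80,115]): go(p,0)
E
```

```text
[-64  95  31] 0 linear [0.03, 0.29, -0.01] angular [-0.03, 0.0, -0.08]
[-64  95  80] 0 linear [0.03, 0.29, 1.21] angular [-0.03, 0.0, -0.08]
[-70  80 130] 0 linear [-0.16, -0.06, 2.46] angular [-0.03, 0.0, -0.08]
[-72  20 175] 0 linear [-0.39, -1.55, 3.59] angular [-0.03, 0.0, -0.08]
[-72 -80 175] 0 linear [-0.68, -4.03, 3.59] angular [-0.03, 0.0, -0.08]
[-72 -80 115] 0 linear [-0.68, -4.03, 2.09] angular [-0.03, 0.0, -0.08]
```

Emit:
{"name": "step_arm", "arguments": {
  "plan": [
    {"linear": [0.03, 0.3, 0], "angular": [0, 0, 0], "gripper": 0},
    {"linear": [0.03, 0.3, 1.2], "angular": [0, 0, 0], "gripper": 0},
    {"linear": [0.0, 0.3, 2.4], "angular": [0, 0, 0], "gripper": 0},
    {"linear": [-0.1, 0.1, 3.6], "angular": [0, 0, 0], "gripper": 0},
    {"linear": [-0.3, -0.9, 3.6], "angular": [0, 0, 0], "gripper": 0}
  ]
}}

```text
time_s: 9.75
tcp_pos: [0.4878, 0.0573, 0.1414]
tcp_rot: [0.744, 0.669, 0.004, 0.002]
force: [1.2, -1.0, -1.0]
grip_width: -0.0
finger_force: 0.0
```

Emit:
{"name": "step_arm", "arguments": {
  "plan": [
    {"linear": [-0.13, -1.1, 0], "angular": [0, 0, 0], "gripper": 0},
    {"linear": [-0.26, -2.2, 0], "angular": [0, 0, 0], "gripper": 0},
    {"linear": [-0.38, -3.1, 0], "angular": [0, 0, 0], "gripper": 0}
  ]
}}

```text
time_s: 10.05
tcp_pos: [0.4681, -0.0729, 0.1367]
tcp_rot: [0.746, 0.666, -0.0, 0.0]
force: [0.6, 0.2, -0.3]
grip_width: 0.0001
finger_force: 0.0
```

```bash
python3 - <<'E'
from h import *
st()
for cam in ("scene","top"):
    im=get_image(cam)
    for t in ("gate_end","lever_tip","claw_lip","claw_grip"):
        for q in place_of(im,t)[:1]: print(cam,t,w2n(w(im,q["position"])).round(1),round(q["confidence"],2))
for p in ([-72,-80,115],[-72,-60,115],[-72,-40,118],[-72,-14,118],[-72,-3,115]): go(p,0)
E
```

```text
t 10.05 tip nest [-72.6 -84.7 175.7] dir nest [ 0.    -0.001 -1.   ] F nest [ 0.5  0.2 -0.3] w 0.0001 0.0
scene gate_end [-73.3  60.1  54.3] 0.66
scene lever_tip [-73.4 -34.4 123.1] 0.58
scene claw_lip [-70.4  35.9 129.8] 0.43
scene claw_grip [-70.2  29.2 124.4] 0.5
top gate_end [-67.3  60.1  53.2] 0.95
top lever_tip [-72.7 -37.  122.2] 0.64
top claw_lip [-73.   40.7 125.9] 0.8
top claw_grip [-73.5  31.3 124.3] 0.73
[-72 -80 115] 0 linear [0.01, 0.04, -1.51] angular [-0.0, -0.0, -0.06]
[-72 -60 115] 0 linear [0.07, 0.53, -1.51] angular [-0.0, -0.0, -0.06]
[-72 -40 118] 0 linear [0.13, 1.03, -1.43] angular [-0.0, -0.0, -0.06]
[-72 -14 118] 0 linear [0.2, 1.67, -1.43] angular [-0.0, -0.0, -0.06]
[-72  -3 115] 0 linear [0.23, 1.95, -1.51] angular [-0.0, -0.0, -0.06]
```

The gate is shut, with gate_end at y = 60. Now I push the lever open.

Emit:
{"name": "step_arm", "arguments": {
  "plan": [
    {"linear": [0, 0.05, -0.9], "angular": [0, 0, 0], "gripper": 0},
    {"linear": [0, 0.05, -1.5], "angular": [0, 0, 0], "gripper": 0},
    {"linear": [0.05, 0.4, -1.5], "angular": [0, 0, 0], "gripper": 0},
    {"linear": [0.09, 0.75, -1.5], "angular": [0, 0, 0], "gripper": 0},
    {"linear": [0.13, 1.1, -1.5], "angular": [0, 0, 0], "gripper": 0}
  ]
}}

```text
time_s: 11.05
tcp_pos: [0.4739, -0.0259, 0.0762]
tcp_rot: [0.746, 0.666, -0.0, -0.0]
force: [0.2, -1.2, 0.5]
grip_width: -0.0001
finger_force: 0.5
```

Emit:
{"name": "step_arm", "arguments": {
  "plan": [
    {"linear": [0.03, 0.2, 0], "angular": [0, 0, 0], "gripper": 0},
    {"linear": [0.06, 0.4, 0], "angular": [0, 0, 0], "gripper": 0},
    {"linear": [0.08, 0.6, 0], "angular": [0, 0, 0], "gripper": 0},
    {"linear": [0.09, 0.75, 0], "angular": [0, 0, 0], "gripper": 0},
    {"linear": [0.1, 0.85, 0], "angular": [0, 0, 0], "gripper": 0}
  ]
}}

```text
time_s: 11.55
tcp_pos: [0.4779, 0.0078, 0.0765]
tcp_rot: [0.746, 0.666, -0.0, -0.0]
force: [-1.5, -0.2, -0.5]
grip_width: -0.0002
finger_force: 0.1
```

```bash
python3 - <<'E'
from h import *
st()
for cam in ("scene","top"):
    im=get_image(cam)
    for t in ("lever_tip","claw_lip","claw_grip"):
        for q in place_of(im,t)[:1]: print(cam,t,w2n(w(im,q["position"])).round(1),round(q["confidence"],2))
E
```

```text
t 11.55 tip nest [-72.2  -3.5 115.5] dir nest [-0.  0. -1.] F nest [-1.5 -0.4 -0.5] w -0.0002 0.1
scene lever_tip [-70.9  15.  136.9] 0.62
scene claw_lip [-68.8  63.9  83.3] 0.67
scene claw_grip [-70.5  58.   81.9] 0.66
```

```bash
python3 - <<'E'
from h import *
go([-72,-25,115],0);go([-72,-25,185],0);go([-72,86,185],.4); go([-72,86,149],.4); go([-72,63,95],.4); go([-72,55,75.7],.4)
E
```

```text
[-72 -25 115] 0 linear [-0.06, -0.51, -0.01] angular [0.0, 0.0, -0.04]
[-72 -25 185] 0 linear [-0.06, -0.51, 1.74] angular [0.0, 0.0, -0.04]
[-72  86 185] 0.4 linear [0.22, 1.86, 1.81] angular [-3.79, 0.44, -0.04]
[-72  86 149] 0.4 linear [0.22, 1.86, 0.91] angular [-3.79, 0.44, -0.04]
[-72  63  95] 0.4 linear [0.16, 1.29, -0.44] angular [-3.79, 0.44, -0.04]
[-72.   55.   75.7] 0.4 linear [0.13, 1.1, -0.92] angular [-3.79, 0.44, -0.04]
```

Emit:
{"name": "step_arm", "arguments": {
  "plan": [
    {"linear": [-0.06, -0.5, 0], "angular": [0, 0, 0], "gripper": 0},
    {"linear": [-0.06, -0.5, 1.1], "angular": [0, 0, 0], "gripper": 0},
    {"linear": [-0.06, -0.5, 1.9], "angular": [0, 0, 0], "gripper": 0},
    {"linear": [0.05, 0.5, 1.9], "angular": [-1.2, 0.14, 0], "gripper": 48},
    {"linear": [0.15, 1.5, 1.9], "angular": [-2.4, 0.28, 0], "gripper": 48}
  ]
}}

```text
time_s: 12.45
tcp_pos: [0.4838, 0.0482, 0.1537]
tcp_rot: [0.745, 0.659, -0.075, 0.064]
force: [1.2, 0.9, -0.1]
grip_width: 0.0284
finger_force: 0.0
```

```bash
python3 - <<'E'
from h import *
st(); go([-72,90,160],.4); go([-72,86,149],.4); go([-72,63,95],.4); go([-72,55,75.7],.4)
E
```

```text
t 12.45 tip nest [-71.   45.  191.9] dir nest [-0.005 -0.196 -0.981] F nest [ 1.1  1.1 -0.1] w 0.0284 0.0
[-72  90 160] 0.4 linear [0.09, 0.93, -0.74] angular [-1.92, 0.2, 0.05]
[-72  86 149] 0.4 linear [0.08, 0.83, -1.01] angular [-1.92, 0.2, 0.05]
[-72  63  95] 0.4 linear [0.01, 0.26, -2.36] angular [-1.92, 0.2, 0.05]
[-72.   55.   75.7] 0.4 linear [-0.01, 0.06, -2.85] angular [-1.92, 0.2, 0.05]
```

Emit:
{"name": "step_arm", "arguments": {
  "plan": [
    {"linear": [0.03, 0.4, 0], "angular": [-0.7, 0.08, 0], "gripper": 48},
    {"linear": [0.03, 0.4, -0.6], "angular": [-1.4, 0.16, 0], "gripper": 48},
    {"linear": [0.03, 0.4, -0.7], "angular": [-1.4, 0.16, 0], "gripper": 48},
    {"linear": [0.03, 0.4, -0.7], "angular": [-1.4, 0.16, 0], "gripper": 48}
  ]
}}

```text
time_s: 12.85
tcp_pos: [0.4825, 0.0666, 0.1229]
tcp_rot: [0.735, 0.656, -0.132, 0.11]
force: [-0.2, -0.5, -0.4]
grip_width: 0.0477
finger_force: 0.0
```

```bash
python3 - <<'E'
from h import *
st(); go([-72,86,149],.4); go([-72,63,95],.4); go([-72,55,75.7],.4)
im=get_image("wrist"); cv2.imwrite("pics/w3.png",im["color"])
for t in ("gate_end","lever_tip","claw_lip","claw_grip"):
    for q in place_of(im,t)[:1]: print(t,w2n(w(im,q["position"])).round(1),round(q["confidence"],2),px(im,w(im,q["position"])).round())
im=get_image("scene")
for t in ("lever_tip","claw_lip","claw_grip"):
    for q in place_of(im,t)[:1]: print(t,w2n(w(im,q["position"])).round(1),round(q["confidence"],2))
E
```

```text
t 12.85 tip nest [-74.2  68.6 159.6] dir nest [-0.01  -0.337 -0.941] F nest [-0.2 -0.6 -0.4] w 0.0477 0.0
[-72  86 149] 0.4 linear [0.11, 0.37, -0.24] angular [-0.54, -0.05, -0.02]
[-72  63  95] 0.4 linear [0.04, -0.2, -1.59] angular [-0.54, -0.05, -0.02]
[-72.   55.   75.7] 0.4 linear [0.02, -0.4, -2.08] angular [-0.54, -0.05, -0.02]
gate_end [-71.   60.7  49.1] 0.98 [329. 196.]
lever_tip [-70.5  12.6 131.7] 0.65 [330. 351.]
claw_lip [-71.1  71.4  76.2] 0.97 [330. 203.]
claw_grip [-70.8  61.3  83.2] 0.81 [330. 225.]
lever_tip [-72.7  15.8 133.5] 0.86
claw_lip [-72.1  63.2  77.4] 0.68
claw_grip [-71.2  57.6  80.1] 0.41
```

View pics/w3.png

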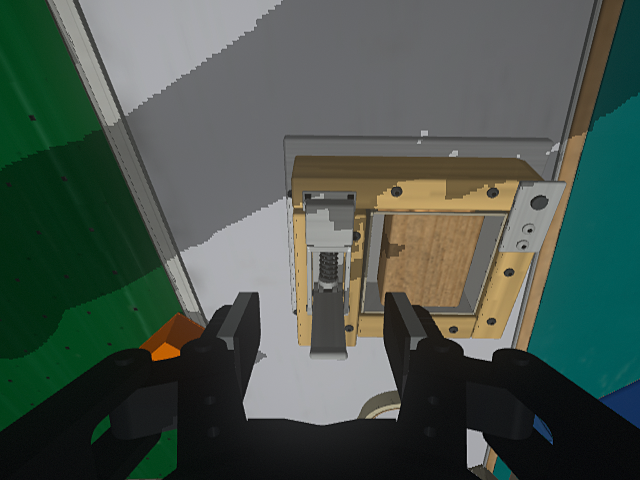

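The wrist view shows the claw's roof at (330,215) over the shut gate, the lever at (328,320) and the box in place. The open fingers are centred on the claw, so I descend to pinch it.

```bash
python3 - <<'E'
from h import *
go([-71.5,76,121],.4); go([-71.5,66,98],.4); go([-71.5,56,74],.4)
E
```

```text
[-71.5  76.  121. ] 0.4 linear [0.07, 0.11, -0.97] angular [-0.56, -0.02, -0.02]
[-71.5  66.   98. ] 0.4 linear [0.04, -0.13, -1.54] angular [-0.56, -0.02, -0.02]
[-71.5  56.   74. ] 0.4 linear [0.01, -0.38, -2.14] angular [-0.56, -0.02, -0.02]
```

Emit:
{"name": "step_arm", "arguments": {
  "plan": [
    {"linear": [0.07, 0.25, -0.6], "angular": [-0.56, 0, 0], "gripper": 48},
    {"linear": [0.07, 0.11, -0.97], "angular": [-0.56, 0, 0], "gripper": 48},
    {"linear": [0.04, -0.13, -1.54], "angular": [-0.56, 0, 0], "gripper": 48},
    {"linear": [0.01, -0.38, -2.14], "angular": [-0.56, 0, 0], "gripper": 48},
    {"linear": [0.01, -0.38, -2.14], "angular": [-0.56, 0, 0], "gripper": 48}
  ]
}}

```text
time_s: 13.8
tcp_pos: [0.4819, 0.0506, 0.0362]
tcp_rot: [0.731, 0.652, -0.152, 0.131]
force: [-0.6, 0.6, 0.4]
grip_width: 0.0482
finger_force: 0.0
```

```bash
python3 - <<'E'
from h import *
st()
im=get_image("wrist")
for t in ("gate_end","lever_tip","claw_lip","claw_grip"):
    for q in place_of(im,t)[:1]: print(t,w2n(w(im,q["position"])).round(1),round(q["confidence"],2))
E
```

```text
t 13.8 tip nest [-73.1  54.8  72. ] dir nest [-0.005 -0.393 -0.919] F nest [-0.6  0.5  0.4] w 0.0482 0.0
gate_end [-74.1  58.9  48.8] 0.75
claw_lip [-66.3  69.7  75. ] 0.86
claw_grip [-70.7  60.3  80.5] 0.75
```

Emit:
{"name": "step_arm", "arguments": {
  "plan": [
    {"linear": [0.04, 0.03, 0.05], "angular": [0, 0, 0], "gripper": 20},
    {"linear": [0.04, 0.03, 0.05], "angular": [0, 0, 0], "gripper": 20},
    {"linear": [0.04, 0.03, 0.05], "angular": [0, 0, 0], "gripper": 20},
    {"linear": [0.04, 0.03, 0.05], "angular": [0, 0, 0], "gripper": 20},
    {"linear": [0.04, 0.03, 0.05], "angular": [0, 0, 0], "gripper": 20}
  ],
  "grip_force": 30
}}

```text
time_s: 14.55
tcp_pos: [0.4853, 0.0544, 0.0398]
tcp_rot: [0.731, 0.652, -0.149, 0.131]
force: [-3.1, 6.0, 2.6]
grip_width: 0.0264
finger_force: 32.2
```

```bash
python3 - <<'E'
from h import *
st()
E
```

```text
t 14.55 tip nest [-70.4  58.9  75.7] dir nest [-0.002 -0.39  -0.921] F nest [-3.8  5.6  2.6] w 0.0264 32.2
```

The claw is pinched: width 26.4 mm, 32 N. Now I rotate it down about its pivot so the lip drops behind the bead.

```bash
cat >> h.py <<'E'
def cpv(L): return np.array([-2-14*np.cos(L-.244),72+14*np.sin(L-.244)])
def claw(P0,l0,L0,a0,L,a):
    d=a-a0; r=rot(d)@(np.asarray(P0)-cpv(L0)); return cpv(L)+r, l0-d
E
python3 - <<'E'
from h import *
o=observe()
for L,a in ((1.77,-.18),(1.77,-.24),(1.77,-.28),(1.77,-.32)):
    P,l=claw([58.9,75.7],.4,1.77,-.12,L,a); go([-70.4,*P],l)
E
```

```text
[-70.4  58.2  72. ] 0.46 linear [-0.01, -0.07, -0.07] angular [-0.57, 0.04, -0.03]
[-70.4  57.2  68.4] 0.52 linear [-0.02, -0.14, -0.13] angular [-1.14, 0.1, -0.03]
[-70.4  56.5  66. ] 0.56 linear [-0.02, -0.2, -0.17] angular [-1.52, 0.15, -0.03]
[-70.4  55.6  63.7] 0.6000000000000001 linear [-0.03, -0.25, -0.21] angular [-1.9, 0.19, -0.03]
```

Emit:
{"name": "step_arm", "arguments": {
  "plan": [
    {"linear": [-0.01, -0.07, -0.07], "angular": [-0.57, 0.05, 0], "gripper": 20},
    {"linear": [-0.02, -0.14, -0.13], "angular": [-1.14, 0.1, 0], "gripper": 20},
    {"linear": [-0.02, -0.2, -0.17], "angular": [-1.5, 0.15, 0], "gripper": 20},
    {"linear": [-0.02, -0.2, -0.17], "angular": [-1.5, 0.15, 0], "gripper": 20}
  ]
}}

```text
time_s: 14.95
tcp_pos: [0.484, 0.0456, 0.0323]
tcp_rot: [0.717, 0.64, -0.208, 0.184]
force: [-1.7, 3.1, 0.7]
grip_width: 0.0262
finger_force: 31.9
```

```bash
python3 - <<'E'
from h import *
st()
im=get_image("wrist")
for t in ("gate_end","lever_tip","claw_lip","claw_grip"):
    for q in place_of(im,t)[:1]: print(t,w2n(w(im,q["position"])).round(1),round(q["confidence"],2))
im=get_image("scene")
for t in ("lever_tip","claw_lip","claw_grip"):
    for q in place_of(im,t)[:1]: print(t,w2n(w(im,q["position"])).round(1),round(q["confidence"],2))
E
```

```text
t 14.95 tip nest [-70.7  55.6  65.3] dir nest [ 0.    -0.533 -0.846] F nest [-2.1  2.8  0.7] w 0.0262 31.9
gate_end [-70.4  60.7  47.5] 0.73
claw_grip [-70.4  59.6  70.2] 0.91
claw_lip [-71.8  59.1  68.3] 0.49
claw_grip [  14.4 -259.5   -0.8] 0.51
```

Emit:
{"name": "step_arm", "arguments": {
  "plan": [
    {"linear": [0, -0.05, -0.04], "angular": [-0.38, 0.04, 0], "gripper": 20},
    {"linear": [0, -0.08, -0.08], "angular": [-0.6, 0.06, 0], "gripper": 20},
    {"linear": [0, -0.08, -0.08], "angular": [-0.6, 0.06, 0], "gripper": 20}
  ]
}}

```text
time_s: 15.7
tcp_pos: [0.4841, 0.0416, 0.0315]
tcp_rot: [0.711, 0.633, -0.229, 0.204]
force: [-7.4, 8.9, 22.4]
grip_width: 0.0265
finger_force: 35.6
```

```bash
python3 - <<'E'
from h import *
st()
o=observe(); print(np.round(o["moment"],2))
E
```

```text
t 15.7 tip nest [-70.1  53.6  63.1] dir nest [ 0.001 -0.585 -0.811] F nest [-8.3  8.  22.4] w 0.0265 35.6
[-0.56  1.61 -1.3 ]
```

The roof now rests on the bead (Fz 22 N). I ease it up slightly and draw the lip back against the bead.

Emit:
{"name": "step_arm", "arguments": {
  "plan": [
    {"linear": [0, 0, 0.05], "angular": [0, 0, 0], "gripper": 20},
    {"linear": [-0.01, -0.04, 0.05], "angular": [0.1, 0, 0], "gripper": 20},
    {"linear": [-0.01, -0.08, 0.04], "angular": [0.2, 0, 0], "gripper": 20},
    {"linear": [-0.01, -0.08, 0.04], "angular": [0.2, 0, 0], "gripper": 20}
  ]
}}

```text
time_s: 16.1
tcp_pos: [0.4841, 0.0405, 0.0318]
tcp_rot: [0.714, 0.636, -0.22, 0.195]
force: [-7.6, 11.9, 11.0]
grip_width: 0.0262
finger_force: 34.9
```

```bash
python3 - <<'E'
from h import *
st()
E
```

```text
t 16.1 tip nest [-70.   51.7  64. ] dir nest [-0.    -0.562 -0.827] F nest [-9.  10.9 11. ] w 0.0262 34.9
```

Emit:
{"name": "step_arm", "arguments": {
  "plan": [
    {"linear": [-0.02, -0.04, 0.01], "angular": [0.1, 0, 0], "gripper": 20},
    {"linear": [-0.03, -0.08, 0], "angular": [0.2, 0, 0], "gripper": 20},
    {"linear": [-0.03, -0.12, 0], "angular": [0.3, 0, 0], "gripper": 20},
    {"linear": [-0.03, -0.12, 0], "angular": [0.3, 0, 0], "gripper": 20}
  ]
}}

```text
time_s: 16.5
tcp_pos: [0.4842, 0.0403, 0.0307]
tcp_rot: [0.716, 0.641, -0.207, 0.183]
force: [-7.8, 27.4, 11.3]
grip_width: 0.0262
finger_force: 37.6
```

```bash
python3 - <<'E'
from h import *
st()
im=get_image("wrist")
for t in ("gate_end","lever_tip","claw_lip","claw_grip"):
    for q in place_of(im,t)[:1]: print(t,w2n(w(im,q["position"])).round(1),round(q["confidence"],2))
E
```

```text
t 16.5 tip nest [-69.8  50.3  63.8] dir nest [-0.    -0.531 -0.847] F nest [-10.9  26.3  11.3] w 0.0262 37.6
gate_end [-74.4  58.8  48.6] 0.7
claw_lip [-68.8  64.1  62.8] 0.94
claw_grip [-70.8  56.9  68.4] 0.72
```

The lip is against the bead (Fy 26 N, claw_lip at y ≈ 64). I relax the pull, let go, and retreat along the tool axis.

Emit:
{"name": "step_arm", "arguments": {
  "plan": [
    {"linear": [-0.02, 0.06, 0.02], "angular": [0, 0, 0], "gripper": 20},
    {"linear": [-0.02, 0.06, 0.02], "angular": [0, 0, 0], "gripper": 50},
    {"linear": [-0.02, 0.06, 0.02], "angular": [0, 0, 0], "gripper": 50},
    {"linear": [-0.02, 0.06, 0.02], "angular": [0, 0, 0], "gripper": 50},
    {"linear": [-0.02, 0.06, 0.02], "angular": [0, 0, 0], "gripper": 50}
  ]
}}

```text
time_s: 17.25
tcp_pos: [0.4823, 0.0359, 0.0323]
tcp_rot: [0.716, 0.639, -0.212, 0.185]
force: [0.7, 0.6, 0.6]
grip_width: 0.0499
finger_force: 0.0
```

```bash
python3 - <<'E'
from h import *
st()
o=observe(); z=Ro.from_quat(o["tcp_rot"]).as_matrix()[:,2]; print("40mm back",(-z).round(2))
im=get_image("wrist")
for t in ("gate_end","lever_tip","claw_lip","claw_grip"):
    for q in place_of(im,t)[:1]: print(t,w2n(w(im,q["position"])).round(1),round(q["confidence"],2))
E
```

```text
t 17.25 tip nest [-71.1  45.9  65.1] dir nest [-0.004 -0.54  -0.841] F nest [0.7 0.7 0.6] w 0.0499 0.0
40mm back [0.07 0.54 0.84]
gate_end [-69.9  63.5  50.5] 0.68
claw_lip [-69.5  64.2  65.5] 0.86
claw_grip [-68.   55.4  72.9] 0.75
```

Emit:
{"name": "step_arm", "arguments": {
  "plan": [
    {"linear": [0.04, 0.3, 0.45], "angular": [0, 0, 0], "gripper": 50},
    {"linear": [0.1, 0.8, 1.2], "angular": [0, 0, 0], "gripper": 50},
    {"linear": [0.18, 1.3, 2.0], "angular": [0, 0, 0], "gripper": 50},
    {"linear": [0.22, 1.7, 2.6], "angular": [0.6, 0, 0], "gripper": 50},
    {"linear": [0.22, 1.7, 2.6], "angular": [0.6, 0, 0], "gripper": 50}
  ]
}}

```text
time_s: 18.0
tcp_pos: [0.4933, 0.1058, 0.1393]
tcp_rot: [0.722, 0.645, -0.188, 0.163]
force: [1.2, -1.0, 0.7]
grip_width: 0.0499
finger_force: 0.0
```

```bash
python3 - <<'E'
from h import *
st()
im=get_image("wrist"); cv2.imwrite("pics/w4.png",im["color"])
for nm in ("wrist","scene","top"):
  im=get_image(nm)
  for t in ("gate_end","lever_tip","claw_lip","claw_grip"):
    for q in place_of(im,t)[:1]: print(nm,t,w2n(w(im,q["position"])).round(1),round(q["confidence"],2))
E
```

```text
t 18.0 tip nest [-68.3 114.4 173.5] dir nest [-0.005 -0.482 -0.876] F nest [ 1.3 -0.8  0.7] w 0.0499 0.0
wrist gate_end [-69.9  61.   47.8] 0.92
wrist lever_tip [-71.2 -10.3 131.9] 0.6
wrist claw_lip [-67.8  62.1  62.8] 0.95
wrist claw_grip [-68.9  54.1  71.9] 0.64
scene gate_end [-69.9  58.1  53.4] 0.55
scene lever_tip [-69.7 -10.4 132.5] 0.53
scene claw_lip [-71.4  54.3  65.7] 0.54
scene claw_grip [-69.1  50.2  68.2] 0.5
top gate_end [-69.1  58.3  53.6] 0.55
top lever_tip [-75.2 -12.3 130.6] 0.92
top claw_lip [-71.9  60.9  69.3] 0.55
top claw_grip [-76.5  50.8  72.2] 0.64
```

View pics/w4.png

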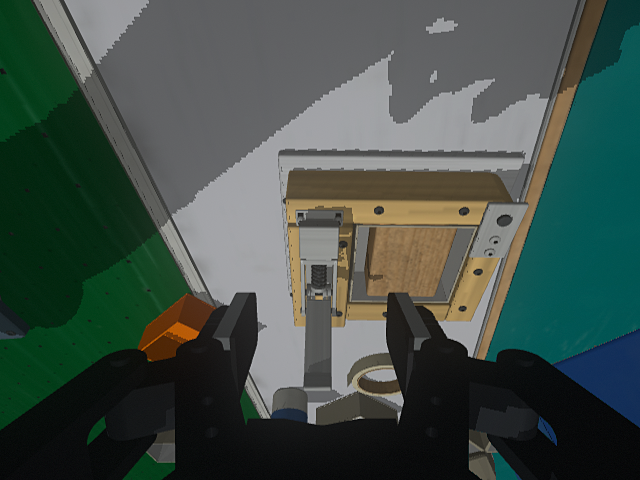

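The claw is hooked (lip at (320,215) over the keeper) and the lever stands at about 1.33 rad, as the geometry predicts. I now go to the lever's +y face with closed fingers.

```bash
python3 - <<'E'
from h import *
go([-72,60,180],0);go([-72,18,180],0); go([-72,18,128],0)
E
```

```text
[-72  60 180] 0 linear [-0.13, -0.84, 0.12] angular [4.81, -0.68, -0.06]
[-72  18 180] 0 linear [-0.26, -1.89, 0.12] angular [4.81, -0.68, -0.06]
[-72  18 128] 0 linear [-0.26, -1.89, -1.18] angular [4.81, -0.68, -0.06]
```

Emit:
{"name": "step_arm", "arguments": {
  "plan": [
    {"linear": [-0.05, -0.4, 0.12], "angular": [1.2, -0.17, 0], "gripper": 0},
    {"linear": [-0.1, -0.8, 0.12], "angular": [2.4, -0.34, 0], "gripper": 0},
    {"linear": [-0.15, -1.2, 0.12], "angular": [3.6, -0.5, 0], "gripper": 0},
    {"linear": [-0.2, -1.5, 0.12], "angular": [4.8, -0.68, -0.06], "gripper": 0},
    {"linear": [-0.26, -1.89, 0.12], "angular": [4.8, -0.68, -0.06], "gripper": 0}
  ]
}}

```text
time_s: 19.3
tcp_pos: [0.4803, 0.0231, 0.1424]
tcp_rot: [0.751, 0.66, 0.002, 0.0]
force: [-0.8, 0.3, -0.1]
grip_width: -0.0001
finger_force: 0.0
```

Emit:
{"name": "step_arm", "arguments": {
  "plan": [
    {"linear": [0, 0, -0.6], "angular": [0, 0, 0], "gripper": 0},
    {"linear": [0, 0, -1.3], "angular": [0, 0, 0], "gripper": 0},
    {"linear": [0, 0, -1.3], "angular": [0, 0, 0], "gripper": 0},
    {"linear": [0, 0, -1.3], "angular": [0, 0, 0], "gripper": 0}
  ]
}}

```text
time_s: 19.7
tcp_pos: [0.4804, 0.0288, 0.0892]
tcp_rot: [0.748, 0.664, -0.001, 0.0]
force: [0.4, 0.7, -0.3]
grip_width: 0.0001
finger_force: 0.0
```

```bash
cat >> h.py <<'E'
def lev(L,pen=1.5,r=60):
    s,c=np.sin(L),np.cos(L); return np.array([-2-r*c+(6-pen)*s+11, 72+r*s+(6-pen)*c])
E
python3 - <<'E'
from h import *
st()
for L in (1.33,1.25,1.15,1.05,.95): go([-72,*lev(L)],0)
E
```

```text
t 19.7 tip nest [-72.3  17.7 128.2] dir nest [-0.001 -0.001 -1.   ] F nest [ 0.3  0.7 -0.3] w 0.0001 0.0
[-72.   -0.9 131.3] 0 linear [-0.05, -0.46, 0.08] angular [0.01, -0.01, 0.0]
[-72.   -5.6 130.4] 0 linear [-0.06, -0.58, 0.05] angular [0.01, -0.01, 0.0]
[-72.  -11.4 128.6] 0 linear [-0.08, -0.72, 0.01] angular [0.01, -0.01, 0.0]
[-72.  -17.  126.3] 0 linear [-0.09, -0.86, -0.05] angular [0.01, -0.01, 0.0]
[-72.  -22.2 123.4] 0 linear [-0.11, -0.99, -0.12] angular [0.01, -0.01, 0.0]
```

Emit:
{"name": "step_arm", "arguments": {
  "plan": [
    {"linear": [-0.03, -0.3, 0.05], "angular": [0, 0, 0], "gripper": 0},
    {"linear": [-0.05, -0.46, 0.08], "angular": [0, 0, 0], "gripper": 0},
    {"linear": [-0.06, -0.58, 0.05], "angular": [0, 0, 0], "gripper": 0},
    {"linear": [-0.08, -0.72, 0.01], "angular": [0, 0, 0], "gripper": 0},
    {"linear": [-0.08, -0.72, 0.01], "angular": [0, 0, 0], "gripper": 0}
  ]
}}

```text
time_s: 20.2
tcp_pos: [0.4776, -0.0006, 0.0895]
tcp_rot: [0.748, 0.664, 0.0, 0.001]
force: [-0.1, 0.7, 0.7]
grip_width: -0.0002
finger_force: 0.4
```

```bash
python3 - <<'E'
from h import *
st()
for nm in ("wrist","scene","top"):
  im=get_image(nm)
  for t in ("lever_tip","claw_lip","claw_grip"):
    for q in place_of(im,t)[:1]: print(nm,t,w2n(w(im,q["position"])).round(1),round(q["confidence"],2))
for L in (1.05,.9,.8,.7,.6): go([-72,*lev(L)],0)
E
```

```text
t 20.2 tip nest [-71.7 -11.8 128.5] dir nest [ 0.001 -0.001 -1.   ] F nest [-0.2  0.7  0.7] w -0.0002 0.4
wrist claw_lip [-70.5  63.6  64.9] 0.95
wrist claw_grip [-68.5  56.1  72. ] 0.85
scene lever_tip [-70.6 -19.7 134.2] 0.74
scene claw_lip [2.8 2.4 9.9] 0.73
scene claw_grip [-74.   50.9  70.1] 0.4
[-72.  -17.  126.3] 0 linear [-0.02, -0.15, -0.05] angular [0.01, -0.0, -0.0]
[-72.  -24.8 121.8] 0 linear [-0.04, -0.34, -0.16] angular [0.01, -0.0, -0.0]
[-72.  -29.6 118.2] 0 linear [-0.05, -0.46, -0.25] angular [0.01, -0.0, -0.0]
[-72.  -34.  114.1] 0 linear [-0.07, -0.57, -0.35] angular [0.01, -0.0, -0.0]
[-72.  -38.  109.6] 0 linear [-0.08, -0.67, -0.47] angular [0.01, -0.0, -0.0]
```

The claw stays down (lip z ≈ 65) as the lever closes. Continuing.

Emit:
{"name": "step_arm", "arguments": {
  "plan": [
    {"linear": [-0.02, -0.15, -0.05], "angular": [0, 0, 0], "gripper": 0},
    {"linear": [-0.04, -0.34, -0.16], "angular": [0, 0, 0], "gripper": 0},
    {"linear": [-0.05, -0.46, -0.25], "angular": [0, 0, 0], "gripper": 0},
    {"linear": [-0.05, -0.46, -0.25], "angular": [0, 0, 0], "gripper": 0}
  ]
}}

```text
time_s: 21.2
tcp_pos: [0.475, -0.0191, 0.0787]
tcp_rot: [0.748, 0.664, -0.001, 0.0]
force: [0.7, 3.0, 0.2]
grip_width: 0.0002
finger_force: 1.1
```

```bash
python3 - <<'E'
from h import *
st()
for nm in ("wrist","top"):
  im=get_image(nm)
  for t in ("lever_tip","claw_lip","claw_grip"):
    for q in place_of(im,t)[:1]: print(nm,t,w2n(w(im,q["position"])).round(1),round(q["confidence"],2))
for L in (.7,.55,.4,.25,.1): go([-72,*lev(L)],0)
E
```

```text
t 21.2 tip nest [-72.  -30.5 117.7] dir nest [-0.001 -0.001 -1.   ] F nest [0.3 3.  0.2] w 0.0002 1.1
wrist lever_tip [-71.    2.3  69. ] 0.66
wrist claw_lip [-67.9  60.8  65.2] 0.67
wrist claw_grip [-69.5  53.7  73.9] 0.86
top claw_lip [-69.   60.6  64.1] 0.64
top claw_grip [-75.3  49.7  75.7] 0.52
[-72.  -34.  114.1] 0 linear [-0.01, -0.11, -0.11] angular [0.01, -0.0, -0.0]
[-72.  -39.8 107.2] 0 linear [-0.03, -0.25, -0.28] angular [0.01, -0.0, -0.0]
[-72.  -44.5  99.5] 0 linear [-0.05, -0.37, -0.47] angular [0.01, -0.0, -0.0]
[-72.  -48.   91.2] 0 linear [-0.06, -0.46, -0.68] angular [0.01, -0.0, -0.0]
[-72.  -50.3  82.5] 0 linear [-0.06, -0.51, -0.9] angular [0.01, -0.0, -0.0]
```

Force is rising (3 N) with the lip still on the keeper, so the spring is taking load.

Emit:
{"name": "step_arm", "arguments": {
  "plan": [
    {"linear": [-0.01, -0.11, -0.11], "angular": [0, 0, 0], "gripper": 0},
    {"linear": [-0.03, -0.25, -0.28], "angular": [0, 0, 0], "gripper": 0},
    {"linear": [-0.05, -0.37, -0.47], "angular": [0, 0, 0], "gripper": 0},
    {"linear": [-0.06, -0.46, -0.68], "angular": [0, 0, 0], "gripper": 0},
    {"linear": [-0.06, -0.51, -0.9], "angular": [0, 0, 0], "gripper": 0}
  ]
}}

```text
time_s: 22.1
tcp_pos: [0.4726, -0.0396, 0.0424]
tcp_rot: [0.748, 0.664, -0.001, 0.0]
force: [-0.8, 0.4, -0.7]
grip_width: 0.0001
finger_force: 0.0
```

```bash
python3 - <<'E'
from h import *
st()
for L in (.05,0,-.05): go([-72,*lev(L)],0)
E
```

```text
t 22.1 tip nest [-72.  -51.1  81.4] dir nest [-0.    -0.001 -1.   ] F nest [-0.8  0.4 -0.7] w 0.0001 0.0
[-72.  -50.7  79.5] 0 linear [0.0, 0.01, -0.05] angular [0.01, -0.0, 0.01]
[-72.  -51.   76.5] 0 linear [-0.0, 0.0, -0.12] angular [0.01, -0.0, 0.01]
[-72.  -51.1  73.5] 0 linear [-0.0, 0.0, -0.2] angular [0.01, -0.0, 0.01]
```

Emit:
{"name": "step_arm", "arguments": {
  "plan": [
    {"linear": [0, 0, -0.06], "angular": [0, 0, 0], "gripper": 0},
    {"linear": [0, 0, -0.12], "angular": [0, 0, 0], "gripper": 0},
    {"linear": [0, 0, -0.14], "angular": [0, 0, 0], "gripper": 0},
    {"linear": [0, 0, -0.14], "angular": [0, 0, 0], "gripper": 0}
  ]
}}

```text
time_s: 22.5
tcp_pos: [0.4726, -0.0389, 0.0385]
tcp_rot: [0.748, 0.664, -0.0, 0.0]
force: [-5.3, -1.0, 15.4]
grip_width: 0.0002
finger_force: 7.8
```

Emit:
{"name": "step_arm", "arguments": {
  "plan": [
    {"linear": [0, 0, 0.9], "angular": [0, 0, 0], "gripper": 0},
    {"linear": [0, 0, 1.8], "angular": [0, 0, 0], "gripper": 0},
    {"linear": [0, -0.5, 2.7], "angular": [0, 0, 0], "gripper": 0},
    {"linear": [0, -1.0, 2.7], "angular": [0, 0, 0], "gripper": 0},
    {"linear": [0, -1.0, 2.7], "angular": [0, 0, 0], "gripper": 0}
  ]
}}

```text
time_s: 23.0
tcp_pos: [0.4736, -0.081, 0.1471]
tcp_rot: [0.748, 0.663, 0.001, 0.002]
force: [-1.0, -0.5, -0.5]
grip_width: 0.0001
finger_force: 0.0
```

```bash
python3 - <<'E'
from h import *
st()
ims={}
for nm in ("scene","top"):
  im=get_image(nm); ims[nm]=im["color"]
  for t in ("gate_end","lever_tip","claw_lip","claw_grip","glued_box","former","glue_bottle","brayer","tape_roll"):
    for q in place_of(im,t)[:1]: print(nm,t,w2n(w(im,q["position"])).round(1),w(im,q["position"]).round(3),round(q["confidence"],2))
a=cv2.resize(ims["scene"][195:285,280:390],(400,327),interpolation=cv2.INTER_CUBIC); b=cv2.resize(ims["top"][148:258,255:390],(400,327),interpolation=cv2.INTER_CUBIC)
cv2.imwrite("pics/fin.png",np.hstack([a,b]))
E
```

```text
t 23.0 tip nest [-66.3 -92.1 186.1] dir nest [ 0.003 -0.001 -1.   ] F nest [-0.9 -0.6 -0.5] w 0.0001 0.0
scene gate_end [-70.   59.3  52.6] [0.488 0.07  0.053] 0.72
scene lever_tip [-71.1 -59.7  81.5] [ 0.473 -0.048  0.081] 0.51
scene claw_lip [-71.4  57.   69.6] [0.486 0.068 0.07 ] 0.52
scene claw_grip [-72.9  50.4  65.4] [0.484 0.061 0.065] 0.56
scene glued_box [-2.151e+02 -1.605e+02  2.000e-01] [ 0.318 -0.131  0.   ] 0.8
scene former [ 1.2  0.4 14.7] [0.551 0.003 0.015] 0.87
scene glue_bottle [-117.4 -338.4   -0.6] [ 0.394 -0.319 -0.001] 0.73
scene brayer [-100.7  312.5    2.8] [0.487 0.325 0.003] 0.6
scene tape_roll [  15.1 -261.4   -1.2] [ 0.534 -0.259 -0.001] 0.77
top gate_end [-68.4  58.2  52.5] [0.489 0.069 0.052] 0.96
top lever_tip [-74.7 -59.8  79.6] [ 0.469 -0.048  0.08 ] 0.72
top claw_lip [-73.   61.8  66.9] [0.485 0.073 0.067] 0.7
top claw_grip [-73.1  50.6  70.6] [0.483 0.062 0.071] 0.7
top glued_box [  15.7 -259.6   -3.9] [ 0.535 -0.257 -0.004] 0.2
top former [-259.8  297.     2.7] [0.327 0.328 0.003] 0.87
top glue_bottle [-118.6 -341.5   -2.4] [ 0.392 -0.322 -0.002] 0.91
top brayer [-95.8 315.1  -1. ] [ 0.492  0.327 -0.001] 0.98
top tape_roll [  11.3 -257.9   -3.7] [ 0.531 -0.255 -0.004] 0.82
```

View pics/fin.png

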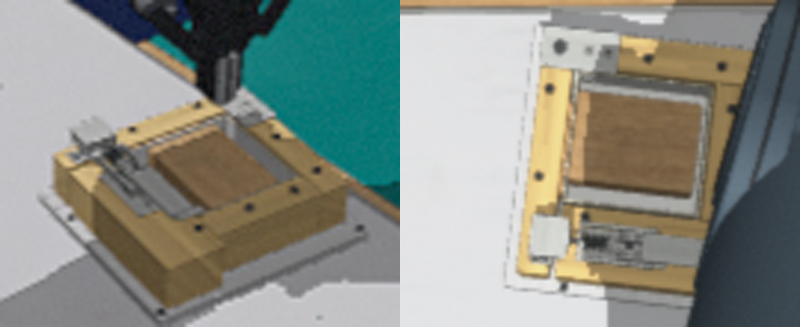

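Left is the scene view, with the claw on the keeper at (90,135). Right is the top view, with the claw at (550,237), the lever flat at (670,250), the gate shut, and box and former in place. The lever tip sits at z ≈ 80 (expected 78) and the bystanders haven't moved, so I hand in the job.

```bash
python3 -c "
from station import job_done; print(job_done())"
```

```text
the job is handed in; nothing more can be done
None
```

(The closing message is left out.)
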